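Pack the night-feed caddy on the nursery shelf

TASK

Pack the bamboo feeding caddy for the night: stand the peach-capped baby bottle in the well of the peach insert, put the large powder pot (mint lid) in the round recess of the white insert and stack the small powder pot (peach lid) squarely on top of it, and lay the light-green teether flat over the post of the green insert. Set each thing down rather than dropping it, keep the bottle and both pots upright all the while, and leave the look-alikes (the lotion bottle with the blue cap and the dark-green bangle) and the glass tumbler where they stand.

Things in the scene. Friction and masses are not known exactly. Their poses are not given: they have to be found in the camera images.
- baby_bottle: Closed baby bottle, to be packed. Standing upright, 142 mm tall, 160 g: milky body 56 mm in diameter up to 88 mm height with thin grey measuring rings, shoulder up to 98 mm, then a peach collar and cap: straight, 44 to 45 mm in diameter, from 98 to 130 mm height, then a rounded dome. Grip it across the cap. Origin: centre of its underside; z up along its axis.
- large_pot: Large milk-powder pot, to be packed. Closed milky-white cylinder, 62 mm in diameter and 60 mm tall, with a ribbed flat mint-green lid (the top 16 mm; ribs add 1 mm each side). 120 g. Origin: centre of its underside; z up.
- small_pot: Small milk-powder pot, to be packed on top of the large one. Closed milky-white cylinder, 54 mm in diameter and 48 mm tall, with a ribbed flat peach lid (the top 16 mm). 80 g. The lid of the large pot below it is flat. Origin: centre of its underside; z up.
- teether: Light-green chunky teething ring with small yellow bumps on top, to be packed. Lies flat, rigid; 60 mm outer diameter, 32 mm hole, 14 mm thick (bumps to 16 mm), 50 g. It can be gripped across its outside. Origin: centre of the hole, at its underside; z up.
- bottle_insert: Target for the baby bottle: peach insert in the caddy, a block 100 x 100 mm and 54 mm high, with a central round well 68 mm in diameter and 50 mm deep (well floor 4 mm above the origin). The three inserts stand fixed, 108 mm apart and in any order, in a row along their common y axis, undersides 6 mm above the shelf. Origin: centre of its underside, z up.
- pot_insert: Target for the large pot : white insert in the caddy, 100 x 100 mm and 22 mm high, with a central round recess 76 mm in diameter and 18 mm deep (recess floor 4 mm above the origin). Fixed. The caddy is a fixed bamboo tray, 122 x 338 mm, rim 14 mm high, centred under the row, with low handles (32 mm high) reaching 186 mm from its middle at each end. Origin: centre of its underside, z up.
- post_insert: Target for the teether: green insert in the caddy, a flat plate 100 x 100 mm and 14 mm thick, with an upright white post in its middle, 14 mm in diameter, rising 36 mm above the plate (its last 6 mm tapered). The teether lies on the plate with the post through its hole. Fixed. Origin: centre of its underside, z up; y along the row of inserts.
- lotion_bottle: Look-alike, leave it: lotion bottle with the same milky body (56 mm in diameter), a pale-blue band and a flat blue cap; 135 mm tall. Loose, upright. Origin: centre of its underside.
- bangle: Look-alike, leave it: thin dark-green bangle lying flat, 66 mm outer diameter, 57 mm hole, 12 mm thick, loose. Origin: centre, at its underside.
- tumbler: Glass tumbler, leave it: 66 mm in diameter at the rim, 95 mm tall, loose, upright, empty. Origin: centre of its underside. Also on the shelf, unlisted, fixed and out of the way: a peach bottle warmer 140 mm wide and 130 mm tall centred at x 0.70, y 0.56, and a chrome hook rail with a brush, 240 mm tall and 310 mm long, centred at x 0.74, y -0.56.

How it is judged:
By the outcome, as a careful person would: the job done as asked, in the order asked, and still so for the second after the job is handed in, with the robot touching nothing.
It also fails if it takes over 126 s, if anything falls off the work surface, if the arm or the gripper's body presses on something with over 40 N, if the wrist force passes 120 N, or if a joint passes its speed limit or range.

ROBOT

A 6-joint arm with a two-finger parallel gripper is mounted at the origin on the work surface. World frame = base frame: x ahead of the robot, y to its left, z up, the work surface at z = 0. Lengths are in mm, angles in rad, forces in N, time in s.
With the tool pointing down it reaches from about 325 to 775 mm from the base axis. Payload 5.5 kg.
Tool frame: the origin (TCP) lies at the very end of the fingers, on their centre line; the grasp point (between the pads) lies 19 mm behind it; z points along the fingers, y is the line along which they close (so a half turn about z gives the same grasp; the last joint's range is limited). The gripper opens to 88 mm and grips with 3 to 60 N. Pads are 20 mm wide; open, the fingers measure 115 mm over their backs; the gripper's body (75 mm by 178 mm) begins 61 mm behind the grasp point.
Start: joints at [1.052, 0.091, 1.231, -0, 1.82, -0.057], TCP at [267.343, 537.163, 222.631] pointing down, gripper open.
Joint ranges: [-2.87, 2.87], [-0.86, 2.18], [0.17, 2.46], [-1.51, 4.65], [0.06, 2.69], [-2.65, 2.65]. Speed limits (rad/s): [2.57, 2.57, 3.01, 3.14, 3.14, 3.14].

INTERFACE

Orientations are given as a unit quaternion [w, x, y, z].
In Python, from cell import manip gives the robot as it stands.
- The arm moves only by the tool servo_tool, never from a script. Its argument "commands" is text: rows parted by semicolons, each of 4 numbers parted by spaces: the shift along the tool's x, y, z each as a share of 0.5 m, from -1 to 1, then the turn about the tool's z as a share of 360 degrees, from -1 to 1. A call has 1 to 5 rows; each row is the pose to reach, as a shift and turn from the pose commanded when the call began, along the tool's axes at that moment, turning the shorter way round; what a row does not reach only later rows make up. A row lasts 1/8 s, in which the tool goes at most 62.5 mm and 10.7 degrees, less where a joint would pass 70% of its speed; a pose out of reach is approached as far as the arm can. A call with a number of a shift or a turn outside -1 to 1 is refused whole. A call with a gripper value outside its range is refused whole. "grip" is the opening, from 0 (shut) to 1 (fully open), set as the call begins (left out, the last holds). The fingers move at their own pace and stop on an object; the grip force is fixed at half the most. Time passes only in rows, so rows that repeat a pose let the fingers close. It gives the time, the measured TCP pose, the force, the opening and the grip force at its end, in the units of the state.
- manip.state(): the state, without advancing time (a new reading comes with each control period).
- manip.snapshot(name): name is "side" or "top"; returns (picture, depth): 480x640x3 uint8, red, green, blue; 480x640 float32, mm along the optical axis (not along the pixel's ray), 0 where there is no reading.
- manip.calibration(name): a dict with "intrinsics" (3x3 intrinsics, pixels), "world_from_camera" (4x4, takes a point from camera to world coordinates). Camera axes: x right, y up, looking along -z (the intrinsics and any distortion apply to the point x, -y, -z); pixel columns grow to the right and rows downward; lengths in mm; the calibration is good to about 2 mm. A picture is of the moment at which its call begins. calibration takes no time and is no camera call.
- manip.sign_off(): hands the job in; it is judged then, once.
The state is a dict: "clock": time; "joint_positions": joint angles; "qd": joint speeds; "effort": joint torques, N m; "eef_pos": TCP position; "ee_rot": TCP orientation; "ft_force": force on the tool from outside, world axes, zero at the start; "torque": the same for the moment, N m; "gripper_width": finger opening in mm; "finger_force": force on a finger pad.
Only numpy, scipy, OpenCV 4.12 (cv2) and the standard library are available. Lean on these libraries where they do the work, as an engineer would, in place of code of your own. Each camera call takes 0.05 s, during which the arm holds its last target. There are 200 camera calls.

## Working session

There is one attempt and no reset: what is moved stays moved. The work goes in short steps, Python scripts to look and compute and a tool call to move; the robot and the scene stay as the last step left them, time stands still between calls to the robot, and variables do not carry over. Pictures are saved under pics/ and viewed, at most 14 in all, crops included, and the job is handed in when it is done.

Besides the shell and the picture viewer there is one more tool, called after "Emit:" as name(argument=value, ...), one argument or row to a line, values as JSON. servo_tool: Moves the arm, as the interface text tells. Shift numbers are shares of 0.5 m and turn numbers shares of 360 degrees, none past 1 either way. Its arguments: {"type":"object","properties":{"commands":{"type":"string"},"grip":{"type":"number"}},"required":["commands"]}

```bash
mkdir -p pics; ls; cat > h.py <<'E'
import numpy as np, cv2
from cell import manip
from scipy.spatial.transform import Rotation as R
def snap(n):
    im,d=manip.snapshot(n); np.savez('/tmp/'+n+'.npz',im=im,d=d); return im,d
def pts(n,d):
    c=manip.calibration(n);K=np.array(c['intrinsics']);T=np.array(c['world_from_camera'])
    v,u=np.mgrid[:480,:640]
    p=np.stack([(u-K[0,2])/K[0,0]*d,-(v-K[1,2])/K[1,1]*d,-d],-1)
    return p@T[:3,:3].T+T[:3,3]
def ray(n,u,v,z):
    c=manip.calibration(n);K=np.array(c['intrinsics']);T=np.array(c['world_from_camera'])
    r=T[:3,:3]@np.array([(u-K[0,2])/K[0,0],-(v-K[1,2])/K[1,1],-1]);o=T[:3,3]
    return o+r*(z-o[2])/r[2]
E
python3 - <<'E'
from h import *
for n in('top','side'):
    im,d=snap(n); cv2.imwrite(f'pics/{n}0.png',im[:,:,::-1]); c=manip.calibration(n); print(n,c)
s=manip.state(); print(s)
print(R.from_quat(np.roll(s['ee_rot'],-1)).as_matrix().round(3))
E
```

```text
pics
top {'intrinsics': array([[486.00882583,   0.        , 313.70071301],
       [  0.        , 486.00882583, 238.74609977],
       [  0.        ,   0.        ,   1.        ]]), 'world_from_camera': array([[-1.57623787e-02,  9.86666524e-01, -1.61989870e-01,
         3.78325492e+02],
       [-9.99821404e-01, -1.72426785e-02, -7.73634778e-03,
        -1.77420500e+01],
       [-1.04263346e-02,  1.61838996e-01,  9.86762094e-01,
         1.08643765e+03],
       [ 0.00000000e+00,  0.00000000e+00,  0.00000000e+00,
         1.00000000e+00]])}
side {'intrinsics': array([[512.05962603,   0.        , 320.35794797],
       [  0.        , 512.05962603, 244.02467862],
       [  0.        ,   0.        ,   1.        ]]), 'world_from_camera': array([[ 9.84993144e-01,  1.21892516e-01, -1.22191329e-01,
         4.13522949e+02],
       [-1.72182650e-01,  6.45167562e-01, -7.44386964e-01,
        -8.14708155e+02],
       [-1.19013182e-02,  7.54255283e-01,  6.56473402e-01,
         7.87660179e+02],
       [ 0.00000000e+00,  0.00000000e+00,  0.00000000e+00,
         1.00000000e+00]])}
{'clock': 0.1, 'joint_positions': array([ 1.05229935e+00,  9.17843830e-02,  1.23176720e+00, -9.03264449e-06,
        1.81980058e+00, -5.66965363e-02]), 'qd': array([ 1.95286011e-04, -1.94741673e-03, -4.44431677e-04, -5.85479950e-04,
       -4.02059397e-05,  3.06119429e-04]), 'effort': array([ 3.65909124e-03, -4.47852874e+01, -4.07572496e+01,  6.99409400e-02,
        2.84094567e-02, -1.44810406e-04]), 'eef_pos': array([267.2055834 , 536.91620233, 221.6184868 ]), 'ee_rot': array([-2.45342762e-04,  2.28854934e-01,  9.73460140e-01, -8.44863012e-04]), 'ft_force': array([-0.23565282,  0.25906359,  0.52661392]), 'torque': array([-0.02631514, -0.096698  ,  0.01857068]), 'finger_force': 0.0, 'gripper_width': 87.56849912625466}
[[-0.895  0.446 -0.001]
 [ 0.446  0.895 -0.002]
 [ 0.    -0.002 -1.   ]]
```

View pics/top0.png

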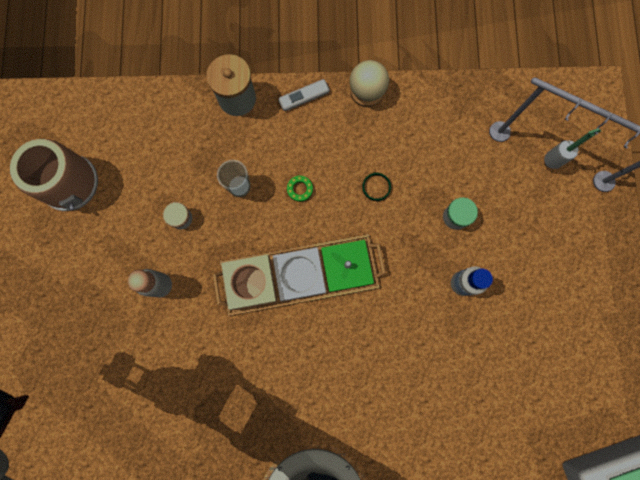

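View pics/side0.png

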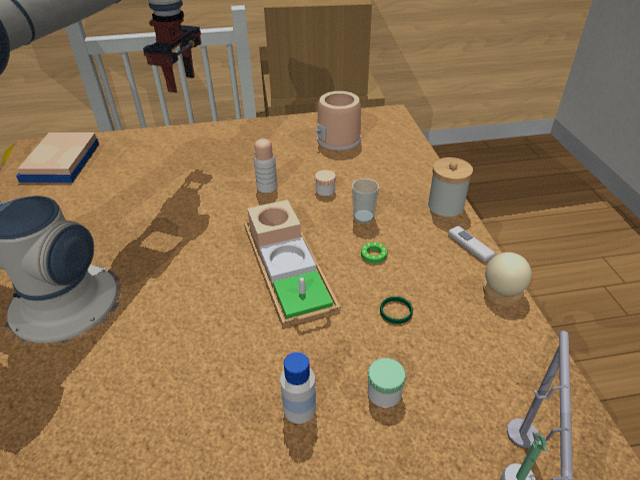

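The top view shows the bottle cap at (142,282), small pot (177,214), teether (300,188), large pot (462,212), and the peach, white and green inserts at (248,282), (299,274) and (348,266). The bangle is at (377,187), lotion bottle at (475,282) and tumbler at (233,176). The side view agrees.

```bash
cat > m.py <<'E'
from h import *
L={n:np.load('/tmp/'+n+'.npz') for n in('top','side')}
P={n:pts(n,L[n]['d']) for n in L}
def circ(name,c,r,z0,z1):
    for n in P:
        p=P[n].reshape(-1,3); m=(np.hypot(*(p[:,:2]-c).T)<r)&(p[:,2]>z0)&(p[:,2]<z1)
        q=p[m].astype(np.float32)
        if len(q)<8: print(name,n,len(q));continue
        (x,y),rr=cv2.minEnclosingCircle(q[:,:2].copy()); 
        print(name,n,len(q),'enc',round(x,1),round(y,1),round(rr,1),'mean',q.mean(0).round(1),'zmax',np.percentile(q[:,2],95).round(1))
E
python3 - <<'E'
from m import *
for nm,u,v,z,z0,z1 in[('bottle cap',142,282,140,100,150),('small',177,214,48,40,56),('teether',300,188,15,8,24),('large',462,212,60,52,68),('tumbler',233,172,95,60,100),('lotion',480,280,135,128,142),('bangle',377,187,12,6,20)]:
    circ(nm,ray('top',u,v,z)[:2],55,z0,z1)
for nm,u,v,z in[('peach',248,282,60),('white',299,274,28),('green',348,266,20)]:
    c=ray('top',u,v,z)[:2]; print(c)
    for n in P:
        p=P[n].reshape(-1,3); m=(np.abs(p[:,:2]-c).max(1)<75)&(abs(p[:,2]-z)<5)
        q=p[m].astype(np.float32)[:,:2].copy(); print(nm,n,len(q),cv2.minAreaRect(q),p[m].mean(0).round(1))
circ('post',ray('top',348,265,56)[:2],30,40,62)
# colour-based: hsv masks via ray
for n in P:
    hsv=cv2.cvtColor(L[n]['im'],cv2.COLOR_RGB2HSV)
    for nm,lo,hi,z in[('greenplate',(55,200,120),(65,255,255),20)]:
        k=cv2.inRange(hsv,lo,hi); cs,_=cv2.findContours(k,0,1)
        for c in cs:
            if cv2.contourArea(c)>60:
                w=np.array([ray(n,*q,z if cv2.contourArea(c)>700 else 14)[:2] for q in c[:,0]],np.float32); print(n,cv2.contourArea(c),cv2.minAreaRect(w),cv2.minEnclosingCircle(w))
E
```

```text
bottle cap top 492 enc 458.6 335.8 22.4 mean [457.5 331.7 131.5] zmax 141.5
bottle cap side 313 enc 459.0 332.4 22.4 mean [458.4 323.7 123.4] zmax 139.5
small top 480 enc 610.6 293.4 27.8 mean [609.7 293.5  46.5] zmax 49.6
small side 222 enc 612.8 291.4 30.7 mean [609.4 288.7  45. ] zmax 47.6
teether top 375 enc 673.7 22.2 30.1 mean [672.9  21.7  13.1] zmax 16.4
teether side 293 enc 673.8 18.9 31.7 mean [672.6  17.4  11.7] zmax 14.4
large top 664 enc 603.2 -331.8 32.8 mean [ 601.8 -330.6   59.4] zmax 62.8
large side 968 enc 602.3 -333.4 32.9 mean [ 601.  -335.9   57.9] zmax 60.3
tumbler top 440 enc 683.5 162.1 33.2 mean [686.2 163.7  83.1] zmax 95.8
tumbler side 588 enc 683.6 158.9 34.9 mean [683.  158.   79.2] zmax 93.0
lotion top 346 enc 451.6 -337.7 20.4 mean [ 451.3 -336.7  134.4] zmax 137.5
lotion side 468 enc 450.7 -339.7 20.5 mean [ 450.7 -340.9  132.9] zmax 134.8
bangle top 190 enc 675.0 -153.8 33.5 mean [ 675.2 -153.7   10.7] zmax 14.1
bangle side 229 enc 673.8 -156.1 33.9 mean [ 674.  -157.2    9.3] zmax 12.0
[456.67121536 130.54351611]
peach top 1398 ((458.6444091796875, 1
[... 278 characters left out ...]
50 ((476.91162109375, 22.5814208984375), (100.25469970703125, 151.62106323242188), 9.432286262512207) [475.9  25.2  27.1]
white side 924 ((473.8509216308594, 36.795127868652344), (100.96563720703125, 133.36831665039062), 9.443316459655762) [473.7  31.5  26.1]
[491.27309874 -83.93605495]
green top 2126 ((493.50567626953125, -79.02497100830078), (120.79534912109375, 153.34584045410156), 9.058158874511719) [492.8 -81.4  19.4]
green side 1859 ((490.8318786621094, -82.85142517089844), (113.55770874023438, 155.20376586914062), 9.197269439697266) [491.4 -80.6  18.4]
post top 34 enc 494.3 -81.8 7.2 mean [493.6 -81.2  52.1] zmax 56.8
post side 45 enc 493.5 -84.3 6.9 mean [493.3 -86.4  49.3] zmax 54.7
```

Emit:
servo_tool(
  commands="-0.524 -0.192 0.1 0.15;-0.524 -0.192 0.1 0.15;-0.524 -0.192 0.1 0.15;-0.524 -0.192 0.1 0.15;-0.524 -0.192 0.1 0.15",
  grip=1,
)

```text
clock: 0.72
eef_pos: [460.5, 331.8, 171.2]
ee_rot: [-0.0, 0.647, 0.762, -0.001]
ft_force: [0.3, 1.5, 0.7]
gripper_width: 88.1
finger_force: 0.0
```

```bash
cat > go.py <<'E'
import sys
from h import *
def go(x,y,z=None,yaw=9.45):
    s=manip.state(); M=R.from_quat(np.roll(s['ee_rot'],-1)).as_matrix(); p=s['eef_pos']
    a=np.degrees(np.arctan2(M[1,1],M[0,1])); d=np.array([x,y,p[2] if z is None else z])-p
    print('t',round(s['clock'],2),'pos',p.round(1),'yaw',a.round(2),'tilt',M[:,2].round(4),'shares',(M.T@d/500).round(4),'turn',round((a-yaw)/360,4),'w',round(s['gripper_width'],1),'q',s['joint_positions'].round(2))
if __name__=='__main__': go(*map(float,sys.argv[1:]))
E
python3 go.py 458.8 334.1 150
```

```text
t 0.72 pos [460.5 331.8 171.2] yaw 9.33 tilt [-0.0013 -0.0015 -1.    ] shares [ 0.0051 -0.0025  0.0425] turn -0.0003 w 88.1 q [ 0.56  0.    1.41 -0.    1.73  0.4 ]
```

Emit:
servo_tool(
  commands="0.005 -0.0025 0.05 0;0.005 -0.0025 0.08 0;0.005 -0.0025 0.11 0;0.005 -0.0025 0.13 0;0.005 -0.0025 0.137 0",
)

```text
clock: 1.35
eef_pos: [457.1, 336.9, 103.5]
ee_rot: [-0.0, 0.644, 0.765, -0.0]
ft_force: [0.4, 0.4, -0.7]
gripper_width: 88.2
finger_force: 0.0
```

Emit:
servo_tool(
  commands="0 0 0 0;0 0 0 0",
)

```text
clock: 1.6
eef_pos: [457.7, 337.0, 104.9]
ee_rot: [0.0, 0.644, 0.765, 0.001]
ft_force: [0.2, -0.3, 0.2]
gripper_width: 87.9
finger_force: 0.0
```

```bash
python3 go.py 458.8 334.1 100; python3 - <<'E'
from h import *
im,d=snap('side'); cv2.imwrite('pics/s1.png',cv2.resize(im[60:260,150:400,::-1],None,fx=3,fy=3))
E
```

```text
t 1.6 pos [457.7 337.  104.9] yaw 9.84 tilt [ 1.1e-03  7.0e-04 -1.0e+00] shares [-0.0061  0.0011  0.0098] turn 0.0011 w 87.9 q [ 0.57  0.01  1.52 -0.    1.61  0.4 ]
```

View pics/s1.png

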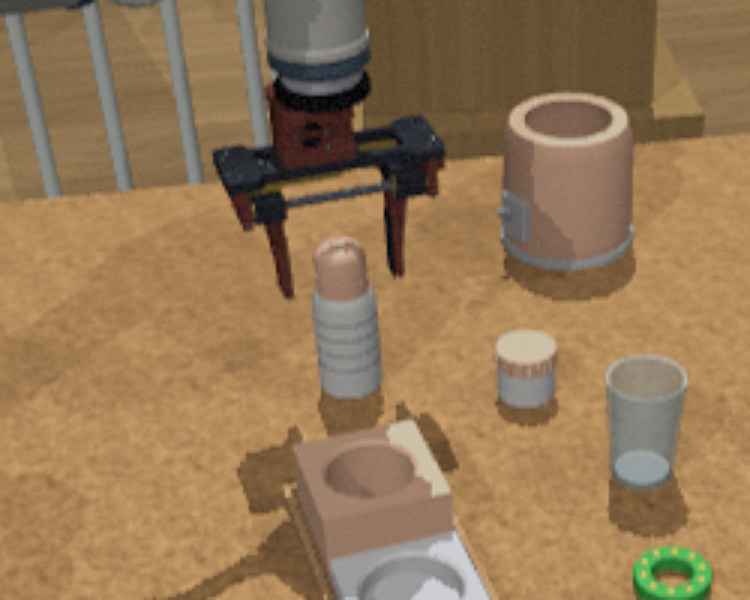

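The crop shows the open fingers straddling the cap, with tips at about (288,295) and (398,275) and the cap at (340,270) between them.

Emit:
servo_tool(
  commands="-0.005 0.001 0.008 0.001;-0.005 0.001 0.008 0.001;-0.005 0.001 0.008 0.001",
)

```text
clock: 2.02
eef_pos: [458.4, 334.3, 100.1]
ee_rot: [-0.0, 0.646, 0.763, -0.0]
ft_force: [0.2, -0.4, -0.7]
gripper_width: 88.2
finger_force: 0.0
```

Emit:
servo_tool(
  commands="0 0 0 0;0 0 0 0;0 0 0 0;0 0 0 0;0 0 0 0",
  grip=0.4,
)

```text
clock: 2.65
eef_pos: [458.4, 334.4, 100.1]
ee_rot: [0.0, 0.646, 0.763, 0.0]
ft_force: [0.0, 0.1, -0.9]
gripper_width: 44.3
finger_force: 30.0
```

```bash
python3 go.py 458.3 130.6 210
```

```text
t 2.65 pos [458.4 334.4 100.1] yaw 9.47 tilt [ 1.e-04  1.e-04 -1.e+00] shares [-0.402  -0.0672 -0.2198] turn 0.0 w 44.3 q [0.57 0.01 1.53 0.   1.6  0.41]
```

Emit:
servo_tool(
  commands="0 0 -0.02 0;0 0 -0.06 0;0 0 -0.11 0;0 0 -0.16 0;0 0 -0.19 0",
)

```text
clock: 3.28
eef_pos: [458.9, 334.7, 198.3]
ee_rot: [0.001, 0.646, 0.763, 0.002]
ft_force: [-1.0, 0.2, -0.8]
gripper_width: 44.2
finger_force: 30.0
```

Emit:
servo_tool(
  commands="-0.03 -0.005 -0.01 0;-0.09 -0.015 -0.01 0;-0.17 -0.028 -0.01 0;-0.25 -0.042 -0.01 0;-0.32 -0.053 -0.01 0",
)

```text
clock: 3.9
eef_pos: [457.9, 169.9, 199.3]
ee_rot: [-0.0, 0.647, 0.763, -0.001]
ft_force: [0.5, -0.7, -2.1]
gripper_width: 44.5
finger_force: 30.0
```

Emit:
servo_tool(
  commands="-0.05 -0.008 0 0;-0.075 -0.0125 0 0;-0.082 -0.0142 0 0;-0.082 -0.0142 0 0;-0.082 -0.0142 0 0",
)

```text
clock: 4.53
eef_pos: [458.2, 131.2, 200.0]
ee_rot: [-0.0, 0.646, 0.763, -0.0]
ft_force: [-0.8, -0.1, -1.4]
gripper_width: 44.2
finger_force: 30.0
```

```bash
python3 go.py 458.3 130.6 112; python3 - <<'E'
from h import *
im,d=snap('side'); cv2.imwrite('pics/s2.png',cv2.resize(im[60:330,150:450,::-1],None,fx=2.2,fy=2.2))
E
```

```text
t 4.53 pos [458.2 131.2 200. ] yaw 9.53 tilt [-3.e-04  2.e-04 -1.e+00] shares [-0.0013 -0.      0.176 ] turn 0.0002 w 44.2 q [ 0.21 -0.25  1.59  0.    1.8   0.04]
```

View pics/s2.png

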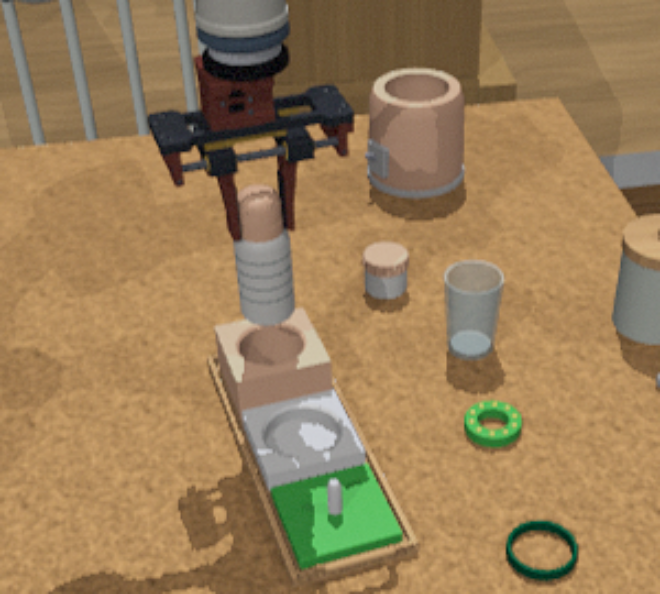

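The bottle hangs upright at (266,275), above the well at (272,347). I'll lower it.

Emit:
servo_tool(
  commands="-0.001 0 0.02 0;-0.001 0 0.06 0;-0.001 0 0.1 0;-0.001 0 0.13 0;-0.001 0 0.15 0",
)

```text
clock: 5.2
eef_pos: [457.9, 129.9, 123.4]
ee_rot: [-0.001, 0.646, 0.763, -0.001]
ft_force: [0.1, 0.8, -2.5]
gripper_width: 44.3
finger_force: 30.0
```

Emit:
servo_tool(
  commands="0 0 0.01 0;0 0 0.016 0;0 0 0.02 0;0 0 0.022 0;0 0 0.024 0",
)

```text
clock: 5.82
eef_pos: [458.5, 130.1, 113.4]
ee_rot: [0.0, 0.646, 0.763, 0.0]
ft_force: [-0.2, -0.0, -2.0]
gripper_width: 44.1
finger_force: 30.0
```

Emit:
servo_tool(
  commands="0 0 0.001 0;0 0 0.002 0;0 0 0.003 0;0 0 0.004 0;0 0 0.004 0",
)

```text
clock: 6.45
eef_pos: [458.3, 130.1, 111.1]
ee_rot: [-0.0, 0.646, 0.763, -0.0]
ft_force: [0.9, -1.1, -0.5]
gripper_width: 43.9
finger_force: 30.0
```

Emit:
servo_tool(
  commands="0 0 0.001 0;0 0 0.0015 0;0 0 0.002 0;0 0 0.002 0",
)

```text
clock: 6.95
eef_pos: [458.4, 130.1, 110.2]
ee_rot: [0.0, 0.646, 0.763, 0.0]
ft_force: [0.1, 0.3, -2.0]
gripper_width: 44.4
finger_force: 30.0
```

Emit:
servo_tool(
  commands="0 0 0.001 0;0 0 0.002 0;0 0 0.003 0;0 0 0.003 0",
)

```text
clock: 7.45
eef_pos: [458.6, 130.1, 110.0]
ee_rot: [0.0, 0.646, 0.763, 0.001]
ft_force: [-1.9, -1.0, 6.8]
gripper_width: 44.0
finger_force: 30.0
```

Emit:
servo_tool(
  commands="0 0 0 0;0 0 0 0;0 0 0 0;0 0 0 0",
  grip=0.85,
)

```text
clock: 7.95
eef_pos: [458.3, 130.1, 108.4]
ee_rot: [-0.0, 0.646, 0.763, -0.0]
ft_force: [0.6, -0.4, 1.0]
gripper_width: 74.9
finger_force: 0.0
```

Emit:
servo_tool(
  commands="0 0 -0.02 0;0 0 -0.07 0;0 0 -0.13 0;0 0 -0.18 0;0 0 -0.2 0",
  grip=1,
)

```text
clock: 8.57
eef_pos: [459.0, 130.2, 211.1]
ee_rot: [0.001, 0.646, 0.763, 0.001]
ft_force: [0.1, -0.6, 0.1]
gripper_width: 87.9
finger_force: 0.0
```

```bash
python3 go.py 602.7 -332.6 100; python3 - <<'E'
from m import *
L['top']['d'] if 0 else None
im,d=snap('side'); cv2.imwrite('pics/s3.png',cv2.resize(im[60:330,150:450,::-1],None,fx=2.2,fy=2.2))
P['side']=pts('side',d)
im,d=snap('top');P['top']=pts('top',d)
circ('bottle',(458.5,130),45,100,142)
E
```

```text
t 8.57 pos [459.  130.2 211.1] yaw 9.47 tilt [ 3.3e-03  7.0e-04 -1.0e+00] shares [-0.9603  0.1304  0.2224] turn 0.0001 w 87.9 q [ 0.21 -0.25  1.57  0.    1.81  0.04]
bottle top 107 enc 460.6 120.5 23.6 mean [460.7 114.3 113.3] zmax 139.5
bottle side 353 enc 458.7 128.6 24.9 mean [458.1 115.9 120.5] zmax 140.5
```

View pics/s3.png

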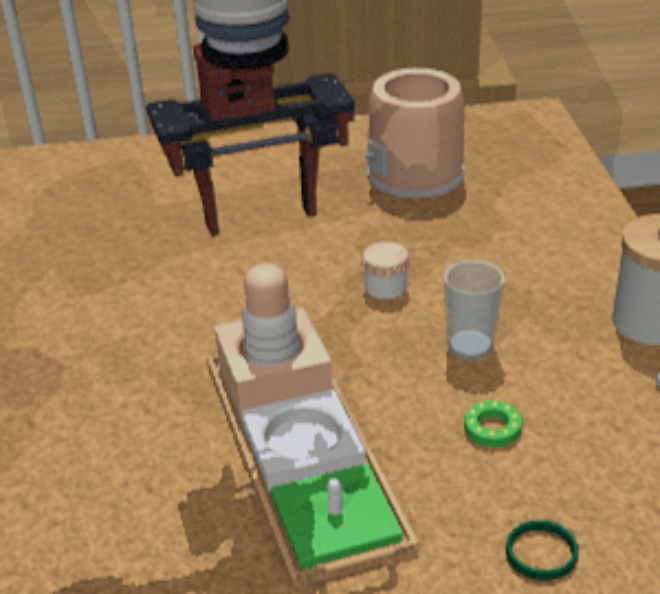

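The bottle stands upright in the well at (270,320). Next is the large pot.

Emit:
servo_tool(
  commands="-0.1 0.014 0 0;-0.22 0.03 0 0;-0.34 0.047 0 0;-0.46 0.063 0 0;-0.58 0.08 0 0",
)

```text
clock: 9.3
eef_pos: [545.4, -151.2, 207.1]
ee_rot: [-0.001, 0.646, 0.763, -0.0]
ft_force: [1.6, -0.5, 0.4]
gripper_width: 88.0
finger_force: 0.0
```

Emit:
servo_tool(
  commands="-0.11 0.015 0.02 0;-0.22 0.03 0.05 0;-0.31 0.043 0.1 0;-0.38 0.051 0.15 0;-0.38 0.051 0.19 0",
)

```text
clock: 9.93
eef_pos: [600.7, -334.4, 109.3]
ee_rot: [-0.002, 0.647, 0.762, -0.001]
ft_force: [0.0, 1.0, 0.1]
gripper_width: 87.7
finger_force: 0.0
```

Emit:
servo_tool(
  commands="0 0 0 0;0 0 0 0",
)

```text
clock: 10.18
eef_pos: [602.3, -331.5, 114.8]
ee_rot: [0.001, 0.646, 0.763, 0.0]
ft_force: [-0.2, -0.6, 0.8]
gripper_width: 88.1
finger_force: 0.0
```

```bash
python3 go.py 602.7 -332.6 33
```

```text
t 10.18 pos [ 602.3 -331.5  114.8] yaw 9.54 tilt [ 1.e-03 -3.e-04 -1.e+00] shares [-0.0023  0.0003  0.1636] turn 0.0002 w 88.1 q [-0.55  0.33  1.15  0.    1.66 -0.72]
```

Emit:
servo_tool(
  commands="-0.002 0.0003 0.03 0;-0.002 0.0003 0.07 0;-0.002 0.0003 0.11 0;-0.002 0.0003 0.145 0;-0.002 0.0003 0.163 0",
)

```text
clock: 10.8
eef_pos: [601.4, -333.1, 29.7]
ee_rot: [-0.001, 0.646, 0.763, -0.0]
ft_force: [0.2, -0.7, -0.1]
gripper_width: 87.7
finger_force: 0.0
```

Emit:
servo_tool(
  commands="0 0 0 0;0 0 0 0",
)

```text
clock: 11.05
eef_pos: [602.7, -333.9, 33.1]
ee_rot: [0.001, 0.646, 0.763, 0.0]
ft_force: [-0.3, -0.0, 0.1]
gripper_width: 88.1
finger_force: 0.0
```

Emit:
servo_tool(
  commands="0 0 0 0;0 0 0 0;0 0 0 0;0 0 0 0",
  grip=0.5,
)

```text
clock: 11.55
eef_pos: [602.3, -333.7, 32.5]
ee_rot: [0.0, 0.646, 0.763, 0.0]
ft_force: [-0.0, 0.0, 0.1]
gripper_width: 60.7
finger_force: 30.0
```

```bash
python3 go.py 476.3 23.8 120
```

```text
t 11.55 pos [ 602.3 -333.7   32.5] yaw 9.46 tilt [ 3.e-04 -2.e-04 -1.e+00] shares [ 0.7466 -0.131  -0.1753] turn 0.0 w 60.7 q [-0.56  0.37  1.25 -0.    1.52 -0.72]
```

Emit:
servo_tool(
  commands="0 0 -0.02 0;0 0 -0.06 0;0 0 -0.11 0;0 0 -0.16 0;0 0 -0.19 0",
)

```text
clock: 12.18
eef_pos: [603.0, -334.0, 130.7]
ee_rot: [0.002, 0.646, 0.763, 0.0]
ft_force: [0.7, 0.0, -1.3]
gripper_width: 60.8
finger_force: 30.0
```

```bash
python3 go.py 476.3 23.8 130; python3 - <<'E'
from m import *
im,d=snap('side'); cv2.imwrite('pics/s4.png',cv2.resize(im[200:470,200:560,::-1],None,fx=2,fy=2))
P['side']=pts('side',d)
im,d=snap('top');P['top']=pts('top',d)
circ('large',(602,-333.5),32,148,162)
E
```

```text
t 12.18 pos [ 603.  -334.   130.7] yaw 9.47 tilt [ 0.0033 -0.002  -1.    ] shares [ 0.7475 -0.1322 -0.001 ] turn 0.0 w 60.8 q [-0.56  0.33  1.12  0.    1.69 -0.72]
large top 106 enc 605.1 -326.6 27.1 mean [ 612.5 -313.   158.7] zmax 161.0
large side 835 enc 602.6 -334.8 31.8 mean [ 605.7 -342.2  156. ] zmax 158.4
```

View pics/s4.png

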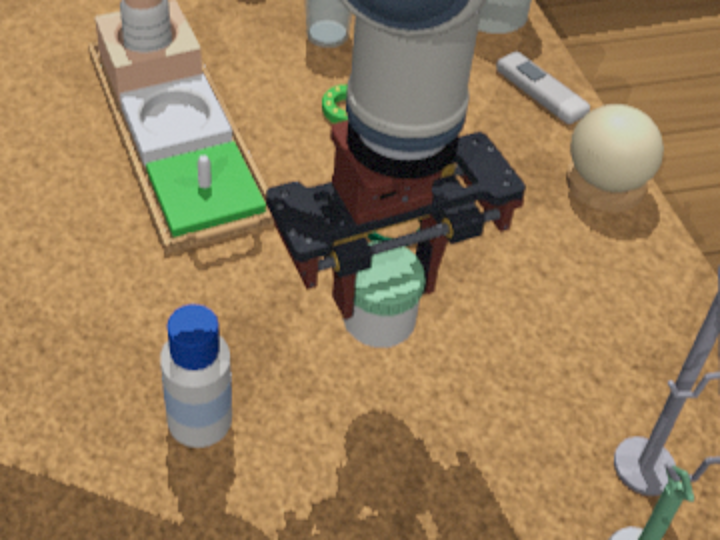

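The pot is held upright, with its lid at (390,275). I'll carry it to the white insert.

Emit:
servo_tool(
  commands="0.03 -0.005 -0.01 0;0.09 -0.016 -0.01 0;0.17 -0.03 -0.01 0;0.26 -0.046 -0.01 0;0.35 -0.062 -0.01 0",
)

```text
clock: 12.9
eef_pos: [541.3, -163.8, 130.8]
ee_rot: [-0.001, 0.646, 0.763, -0.0]
ft_force: [0.4, 0.2, -0.2]
gripper_width: 60.6
finger_force: 30.0
```

Emit:
servo_tool(
  commands="0.09 -0.016 0 0;0.18 -0.032 0 0;0.27 -0.048 0 0;0.34 -0.06 0 0;0.38 -0.067 0 0",
)

```text
clock: 13.52
eef_pos: [476.8, 18.0, 131.0]
ee_rot: [-0.001, 0.646, 0.764, -0.0]
ft_force: [0.3, -0.1, -1.5]
gripper_width: 61.0
finger_force: 30.0
```

Emit:
servo_tool(
  commands="0.017 -0.003 0 0;0.017 -0.003 0 0;0.017 -0.003 0 0;0.017 -0.003 0 0",
)

```text
clock: 14.02
eef_pos: [475.8, 23.3, 131.9]
ee_rot: [-0.0, 0.647, 0.763, -0.0]
ft_force: [-0.3, 0.6, -1.0]
gripper_width: 60.6
finger_force: 30.0
```

```bash
python3 go.py 476.3 23.8 43; python3 - <<'E'
from m import *
im,d=snap('side');P['side']=pts('side',d); z=manip.state()['eef_pos'][2]+27
circ('large',(476.3,23.8),34,z-5,z+5)
E
```

```text
t 14.03 pos [475.8  23.3 131.9] yaw 9.4 tilt [-4.e-04 -1.e-04 -1.e+00] shares [0.0008 0.0012 0.1779] turn -0.0001 w 60.6 q [-0.02 -0.24  1.71 -0.    1.68 -0.19]
large top 0
large side 463 enc 477.1 23.4 32.9 mean [477.5  20.7 157.4] zmax 159.8
```

Emit:
servo_tool(
  commands="0 0 0.02 0;0 0 0.06 0;0 0 0.1 0;0 0 0.135 0;0 0 0.155 0",
)

```text
clock: 14.7
eef_pos: [474.9, 24.0, 52.6]
ee_rot: [-0.001, 0.646, 0.763, -0.001]
ft_force: [1.1, -0.0, -0.9]
gripper_width: 60.6
finger_force: 30.0
```

Emit:
servo_tool(
  commands="0 0 0.008 0;0 0 0.012 0;0 0 0.015 0;0 0 0.017 0;0 0 0.018 0",
)

```text
clock: 15.32
eef_pos: [475.9, 24.0, 45.9]
ee_rot: [0.0, 0.646, 0.763, 0.0]
ft_force: [-0.1, 0.2, -0.5]
gripper_width: 60.9
finger_force: 30.0
```

Emit:
servo_tool(
  commands="0 0 0.001 0;0 0 0.002 0;0 0 0.003 0;0 0 0.004 0",
)

```text
clock: 15.82
eef_pos: [475.7, 24.0, 43.6]
ee_rot: [-0.0, 0.646, 0.763, 0.0]
ft_force: [0.0, 0.3, -1.1]
gripper_width: 60.9
finger_force: 30.0
```

Emit:
servo_tool(
  commands="0 0 0.001 0;0 0 0.002 0;0 0 0.003 0;0 0 0.004 0",
)

```text
clock: 16.32
eef_pos: [475.7, 24.0, 42.4]
ee_rot: [0.0, 0.646, 0.763, 0.0]
ft_force: [-3.8, -0.0, 6.7]
gripper_width: 60.4
finger_force: 30.0
```

Emit:
servo_tool(
  commands="0 0 0 0;0 0 0 0;0 0 0 0;0 0 0 0",
  grip=0.95,
)

```text
clock: 16.82
eef_pos: [475.7, 24.0, 41.5]
ee_rot: [-0.0, 0.646, 0.763, -0.0]
ft_force: [-0.1, -1.2, 0.1]
gripper_width: 83.2
finger_force: 0.0
```

Emit:
servo_tool(
  commands="0 0 -0.02 0;0 0 -0.08 0;0 0 -0.16 0;0 0 -0.24 0;0 0 -0.28 0",
  grip=1,
)

```text
clock: 17.45
eef_pos: [476.5, 24.0, 184.9]
ee_rot: [0.002, 0.646, 0.763, 0.001]
ft_force: [-0.4, -0.9, -0.1]
gripper_width: 87.9
finger_force: 0.0
```

```bash
python3 go.py 611 292.3 21; python3 - <<'E'
from m import *
im,d=snap('side');P['side']=pts('side',d);cv2.imwrite('pics/s5.png',cv2.resize(im[100:350,180:480,::-1],None,fx=2.2,fy=2.2))
im,d=snap('top');P['top']=pts('top',d)
circ('large',(475.8,24),40,64,78); circ('small',(611,292),45,40,56)
E
```

```text
t 17.45 pos [476.5  24.  184.9] yaw 9.47 tilt [ 4.2e-03 -1.0e-04 -1.0e+00] shares [0.4854 0.3522 0.3288] turn 0.0001 w 87.9 q [-0.02 -0.25  1.62  0.    1.77 -0.19]
large top 0
large side 446 enc 477.1 22.8 32.4 mean [475.9  21.4  67.8] zmax 70.0
small top 485 enc 610.0 293.6 27.9 mean [609.6 293.3  46.6] zmax 49.7
small side 221 enc 609.1 291.5 29.8 mean [609.4 288.5  45.2] zmax 48.0
```

View pics/s5.png

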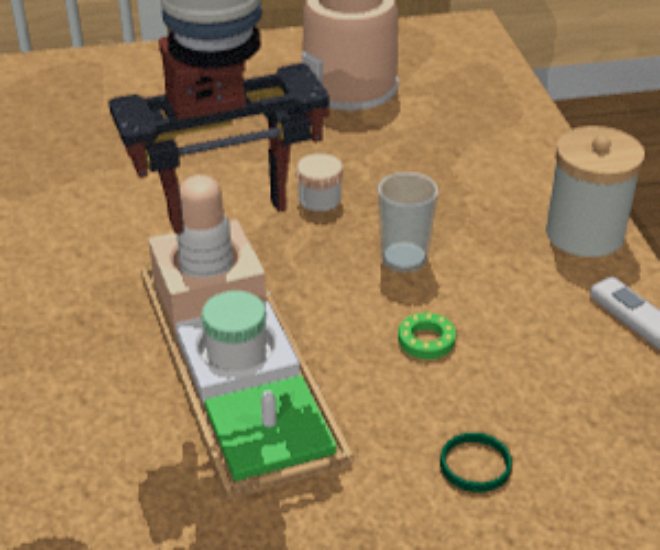

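The large pot sits in the recess at (234,330), upright. Next is the small pot at (320,180).

Emit:
servo_tool(
  commands="0.08 0.058 0 0;0.17 0.123 0 0;0.26 0.188 0 0;0.35 0.252 0.03 0;0.43 0.31 0.08 0",
)

```text
clock: 18.18
eef_pos: [593.6, 263.4, 139.7]
ee_rot: [-0.0, 0.646, 0.763, -0.0]
ft_force: [-0.0, -0.6, 0.0]
gripper_width: 87.9
finger_force: 0.0
```

Emit:
servo_tool(
  commands="0.055 0.04 0.05 0;0.055 0.04 0.1 0;0.055 0.04 0.12 0;0.055 0.04 0.12 0;0.055 0.04 0.12 0",
)

```text
clock: 18.8
eef_pos: [608.9, 291.7, 83.1]
ee_rot: [0.0, 0.647, 0.763, 0.001]
ft_force: [-0.2, -1.0, 0.9]
gripper_width: 87.9
finger_force: 0.0
```

```bash
python3 go.py 610.2 292.4 21
```

```text
t 18.8 pos [608.9 291.7  83.1] yaw 9.43 tilt [ 1.8e-03  8.0e-04 -1.0e+00] shares [0.0009 0.0025 0.1242] turn -0.0 w 87.9 q [0.4  0.31 1.23 0.   1.6  0.23]
```

Emit:
servo_tool(
  commands="0.001 0.0025 0.03 0;0.001 0.0025 0.06 0;0.001 0.0025 0.09 0;0.001 0.0025 0.115 0;0.001 0.0025 0.124 0",
)

```text
clock: 19.42
eef_pos: [608.9, 292.4, 17.8]
ee_rot: [-0.001, 0.646, 0.763, -0.001]
ft_force: [-0.3, 1.2, -0.4]
gripper_width: 88.1
finger_force: 0.0
```

Emit:
servo_tool(
  commands="0 0 0 0;0 0 0 0",
)

```text
clock: 19.68
eef_pos: [610.0, 292.8, 20.4]
ee_rot: [0.0, 0.646, 0.763, 0.001]
ft_force: [0.3, -0.2, -0.1]
gripper_width: 88.0
finger_force: 0.0
```

Emit:
servo_tool(
  commands="0 0 0 0;0 0 0 0;0 0 0 0;0 0 0 0;0 0 0 0",
  grip=0.45,
)

```text
clock: 20.3
eef_pos: [609.6, 292.7, 19.7]
ee_rot: [0.0, 0.646, 0.763, 0.0]
ft_force: [0.4, -0.6, 0.3]
gripper_width: 53.0
finger_force: 30.0
```

Emit:
servo_tool(
  commands="0 0 -0.02 0;0 0 -0.07 0;0 0 -0.14 0;0 0 -0.22 0;0 0 -0.28 0",
)

```text
clock: 20.92
eef_pos: [609.9, 292.8, 162.6]
ee_rot: [0.001, 0.646, 0.763, 0.001]
ft_force: [0.5, 0.2, 0.3]
gripper_width: 52.9
finger_force: 30.0
```

Emit:
servo_tool(
  commands="0 0 -0.02 0;0 0 -0.02 0",
)

```text
clock: 21.18
eef_pos: [609.8, 292.7, 170.0]
ee_rot: [0.0, 0.646, 0.763, 0.0]
ft_force: [-0.6, 0.7, -1.0]
gripper_width: 52.6
finger_force: 30.0
```

```bash
python3 go.py 476 24 175; python3 - <<'E'
from m import *
z=manip.state()['eef_pos'][2]+27; c=manip.state()['eef_pos'][:2]
for n in P: P[n]=pts(n,snap(n)[1])
circ('small',c,30,z-6,z+6)
E
```

```text
t 21.18 pos [609.8 292.7 170. ] yaw 9.47 tilt [ 8.e-04  4.e-04 -1.e+00] shares [-0.4861 -0.3523 -0.0105] turn 0.0 w 52.6 q [0.4  0.3  1.09 0.   1.75 0.23]
small top 157 enc 615.3 284.1 25.0 mean [617.4 279.4 196.6] zmax 200.0
small side 208 enc 608.7 291.6 29.3 mean [611.4 289.4 194.5] zmax 196.8
```

Emit:
servo_tool(
  commands="-0.03 -0.022 -0.02 0;-0.09 -0.065 -0.04 0;-0.16 -0.116 -0.06 0;-0.24 -0.174 -0.06 0;-0.32 -0.232 -0.06 0",
)

```text
clock: 21.9
eef_pos: [520.2, 114.4, 197.7]
ee_rot: [-0.001, 0.646, 0.763, -0.001]
ft_force: [-0.1, 0.3, -0.7]
gripper_width: 52.8
finger_force: 30.0
```

Emit:
servo_tool(
  commands="-0.07 -0.05 0 0;-0.12 -0.086 0 0;-0.155 -0.112 0 0;-0.165 -0.12 0 0;-0.165 -0.12 0 0",
)

```text
clock: 22.52
eef_pos: [475.7, 24.6, 198.8]
ee_rot: [-0.001, 0.647, 0.763, -0.0]
ft_force: [0.6, 0.1, -0.8]
gripper_width: 52.8
finger_force: 30.0
```

Emit:
servo_tool(
  commands="0 0 0 0;0 0 0 0",
)

```text
clock: 22.78
eef_pos: [476.1, 25.1, 199.4]
ee_rot: [-0.0, 0.646, 0.763, -0.0]
ft_force: [0.6, -0.7, -0.1]
gripper_width: 52.8
finger_force: 30.0
```

```bash
python3 go.py 475.7 24 90
```

```text
t 22.77 pos [476.1  25.1 199.4] yaw 9.52 tilt [-5.e-04  1.e-04 -1.e+00] shares [-0.0022 -0.001   0.2187] turn 0.0002 w 52.8 q [-0.02 -0.24  1.59  0.    1.8  -0.18]
```

Emit:
servo_tool(
  commands="-0.002 -0.001 0.03 0;-0.002 -0.001 0.08 0;-0.002 -0.001 0.13 0;-0.002 -0.001 0.17 0;-0.002 -0.001 0.19 0",
)

```text
clock: 23.4
eef_pos: [474.9, 23.5, 102.7]
ee_rot: [-0.001, 0.646, 0.763, -0.001]
ft_force: [0.4, 0.2, 0.1]
gripper_width: 52.8
finger_force: 30.0
```

Emit:
servo_tool(
  commands="0 0 0.008 0;0 0 0.014 0;0 0 0.018 0;0 0 0.02 0;0 0 0.021 0",
)

```text
clock: 24.02
eef_pos: [475.7, 23.4, 94.4]
ee_rot: [0.0, 0.646, 0.763, 0.0]
ft_force: [0.3, -0.5, -0.9]
gripper_width: 52.8
finger_force: 30.0
```

Emit:
servo_tool(
  commands="0 0 0.001 0;0 0 0.002 0;0 0 0.003 0;0 0 0.003 0",
)

```text
clock: 24.52
eef_pos: [475.5, 23.5, 92.6]
ee_rot: [-0.0, 0.646, 0.763, -0.0]
ft_force: [0.2, -0.4, -0.8]
gripper_width: 52.8
finger_force: 30.0
```

```bash
python3 go.py 475.7 24 90
```

```text
t 24.52 pos [475.5  23.5  92.6] yaw 9.47 tilt [-1.e-04 -0.e+00 -1.e+00] shares [0.001  0.0006 0.0051] turn 0.0001 w 52.8 q [-0.02 -0.23  1.77 -0.    1.61 -0.19]
```

Emit:
servo_tool(
  commands="0.001 0 0.001 0;0.001 0 0.002 0;0.001 0 0.003 0;0.001 0 0.004 0;0.001 0 0.004 0",
)

```text
clock: 25.15
eef_pos: [475.4, 23.9, 90.6]
ee_rot: [-0.0, 0.646, 0.763, -0.0]
ft_force: [0.5, -0.4, -0.0]
gripper_width: 52.7
finger_force: 30.0
```

Emit:
servo_tool(
  commands="0 0 0.0005 0;0 0 0.001 0;0 0 0.001 0",
)

```text
clock: 25.52
eef_pos: [475.5, 23.9, 90.1]
ee_rot: [-0.0, 0.646, 0.763, -0.0]
ft_force: [-0.1, -0.5, -0.2]
gripper_width: 52.8
finger_force: 30.0
```

Emit:
servo_tool(
  commands="0 0 0.0005 0;0 0 0.001 0;0 0 0.0015 0;0 0 0.0015 0",
)

```text
clock: 26.02
eef_pos: [475.5, 23.9, 89.6]
ee_rot: [0.0, 0.646, 0.763, 0.0]
ft_force: [-1.9, -0.2, 2.5]
gripper_width: 52.8
finger_force: 30.0
```

Emit:
servo_tool(
  commands="0 0 0 0;0 0 0 0;0 0 0 0;0 0 0 0",
  grip=0.9,
)

```text
clock: 26.52
eef_pos: [475.5, 23.9, 89.4]
ee_rot: [0.0, 0.646, 0.763, -0.0]
ft_force: [-0.5, -0.1, -0.1]
gripper_width: 79.0
finger_force: 0.0
```

Emit:
servo_tool(
  commands="0 0 -0.02 0;0 0 -0.07 0;0 0 -0.12 0;0 0 -0.16 0;0 0 -0.18 0",
  grip=1,
)

```text
clock: 27.15
eef_pos: [475.9, 23.9, 181.1]
ee_rot: [0.001, 0.646, 0.763, 0.001]
ft_force: [0.1, 0.4, -0.4]
gripper_width: 87.7
finger_force: 0.0
```

```bash
python3 go.py 673.7 20.6 80; python3 - <<'E'
from m import *
im,d=snap('side');P['side']=pts('side',d);cv2.imwrite('pics/s6.png',cv2.resize(im[100:350,180:480,::-1],None,fx=2.2,fy=2.2))
P['top']=pts('top',snap('top')[1])
circ('small',(475.8,24),40,112,126);circ('large',(475.8,24),40,50,74); circ('teether',(673.7,20.6),45,8,24)
E
```

```text
t 27.15 pos [475.9  23.9 181.1] yaw 9.47 tilt [ 2.1e-03 -1.0e-04 -1.0e+00] shares [-0.0716  0.3887  0.2031] turn 0.0 w 87.7 q [-0.02 -0.25  1.63 -0.    1.76 -0.19]
small top 0
small side 361 enc 476.1 23.0 28.6 mean [475.5  20.9 115.6] zmax 118.0
large top 0
large side 300 enc 476.2 21.9 32.2 mean [474.3   4.   64.1] zmax 72.7
teether top 342 enc 674.0 21.8 30.0 mean [675.2  21.7  13.3] zmax 16.8
teether side 286 enc 673.2 18.8 31.1 mean [672.4  17.9  11.8] zmax 14.7
```

View pics/s6.png

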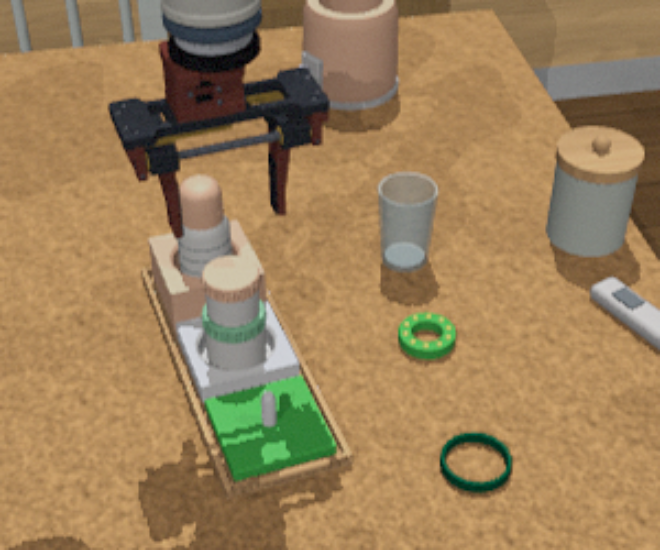

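The small pot is stacked squarely at (233,285). Next is the teether at (427,336).

Emit:
servo_tool(
  commands="-0.015 0.08 0 0;-0.035 0.19 0 0;-0.055 0.3 0.02 0;-0.07 0.38 0.08 0;-0.0715 0.388 0.16 0",
)

```text
clock: 27.88
eef_pos: [674.3, 20.4, 96.0]
ee_rot: [-0.001, 0.646, 0.763, -0.001]
ft_force: [-1.1, 0.5, 0.5]
gripper_width: 87.5
finger_force: 0.0
```

Emit:
servo_tool(
  commands="0 0 0.08 0;0 0 0.12 0;0 0 0.12 0;0 0 0.12 0",
)

```text
clock: 28.38
eef_pos: [673.6, 20.5, 41.6]
ee_rot: [0.001, 0.646, 0.763, 0.001]
ft_force: [-0.6, 0.4, 0.2]
gripper_width: 87.8
finger_force: 0.0
```

```bash
python3 go.py 673.6 20.4 4
```

```text
t 28.38 pos [673.6  20.5  41.6] yaw 9.47 tilt [ 2.9e-03 -1.0e-04 -1.0e+00] shares [-0.0002 -0.0003  0.0752] turn 0.0 w 87.8 q [-0.02  0.32  1.29 -0.    1.53 -0.19]
```

Emit:
servo_tool(
  commands="0 0 0.02 0;0 0 0.04 0;0 0 0.055 0;0 0 0.062 0;0 0 0.064 0",
)

```text
clock: 29.0
eef_pos: [672.5, 20.6, 6.9]
ee_rot: [-0.0, 0.646, 0.763, -0.0]
ft_force: [-0.4, -0.3, -0.3]
gripper_width: 87.9
finger_force: 0.0
```

Emit:
servo_tool(
  commands="0 0 0.002 0;0 0 0.004 0;0 0 0.004 0",
)

```text
clock: 29.38
eef_pos: [672.8, 20.6, 5.5]
ee_rot: [0.0, 0.646, 0.763, 0.0]
ft_force: [-0.1, 0.2, -0.4]
gripper_width: 88.0
finger_force: 0.0
```

Emit:
servo_tool(
  commands="0 0.0016 0.002 0;0 0.0016 0.003 0;0 0.0016 0.003 0",
)

```text
clock: 29.75
eef_pos: [673.5, 20.7, 3.8]
ee_rot: [-0.0, 0.646, 0.763, -0.0]
ft_force: [0.9, -0.1, 0.4]
gripper_width: 87.6
finger_force: 0.0
```

Emit:
servo_tool(
  commands="0 0 0 0;0 0 0 0;0 0 0 0;0 0 0 0",
  grip=0.5,
)

```text
clock: 30.25
eef_pos: [673.5, 20.7, 3.9]
ee_rot: [0.0, 0.646, 0.763, 0.0]
ft_force: [0.8, 0.5, 0.4]
gripper_width: 58.8
finger_force: 30.0
```

Emit:
servo_tool(
  commands="0 0 -0.02 0;0 0 -0.06 0;0 0 -0.12 0;0 0 -0.17 0;0 0 -0.2 0",
)

```text
clock: 30.88
eef_pos: [674.5, 20.7, 107.6]
ee_rot: [0.002, 0.646, 0.763, 0.001]
ft_force: [-0.3, 0.6, -0.8]
gripper_width: 59.2
finger_force: 30.0
```

Emit:
servo_tool(
  commands="0 0 0 0;0 0 0 0",
)

```text
clock: 31.12
eef_pos: [673.0, 20.7, 102.7]
ee_rot: [-0.001, 0.646, 0.763, -0.001]
ft_force: [-0.3, 0.5, -1.2]
gripper_width: 59.5
finger_force: 30.0
```

```bash
python3 go.py 493.9 -83 105; python3 - <<'E'
from m import *
e=manip.state()['eef_pos']
for n in P: P[n]=pts(n,snap(n)[1])
im=np.load('/tmp/side.npz')['im'];cv2.imwrite('pics/s7.png',cv2.resize(im[80:330,240:480,::-1],None,fx=2.3,fy=2.3))
circ('teether',e[:2],33,e[2]-6,e[2]+14)
E
```

```text
t 31.12 pos [673.   20.7 102.7] yaw 9.47 tilt [-0.0017  0.     -1.    ] shares [-0.1457 -0.3875 -0.0039] turn 0.0 w 59.5 q [-0.02  0.3   1.21 -0.    1.64 -0.18]
teether top 4
teether side 417 enc 673.7 19.5 31.7 mean [675.5  14.9 107.7] zmax 112.6
```

View pics/s7.png

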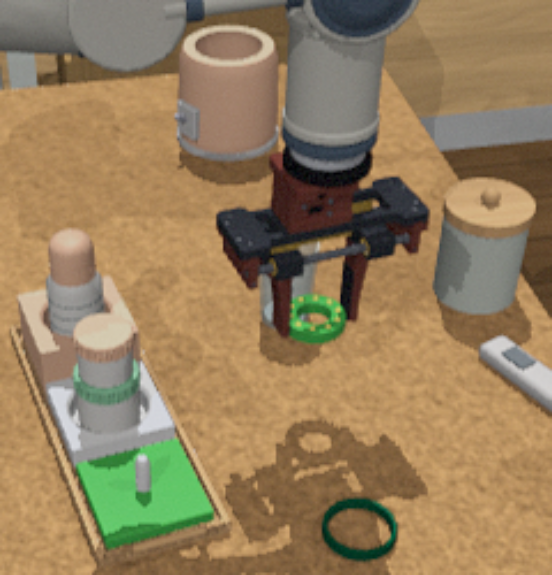

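The teether is held flat at (316,320). I'll carry it over the post.

Emit:
servo_tool(
  commands="-0.02 -0.03 0 0;-0.05 -0.1 0 0;-0.09 -0.19 0 0;-0.12 -0.28 0 0;-0.14 -0.35 0 0",
)

```text
clock: 31.85
eef_pos: [510.4, -77.8, 102.8]
ee_rot: [-0.001, 0.647, 0.763, -0.001]
ft_force: [0.7, -0.1, 0.0]
gripper_width: 59.6
finger_force: 30.0
```

Emit:
servo_tool(
  commands="-0.004 -0.025 0 0;-0.0055 -0.0365 0 0;-0.0055 -0.0375 0 0;-0.0055 -0.0375 0 0;-0.0055 -0.0375 0 0",
)

```text
clock: 32.48
eef_pos: [494.8, -82.6, 103.7]
ee_rot: [-0.0, 0.646, 0.763, -0.0]
ft_force: [0.6, -0.2, -0.4]
gripper_width: 59.4
finger_force: 30.0
```

```bash
python3 go.py 493.9 -83 24; python3 - <<'E'
from m import *
e=manip.state()['eef_pos']
for n in P: P[n]=pts(n,snap(n)[1])
im=np.load('/tmp/side.npz')['im'];cv2.imwrite('pics/s8.png',cv2.resize(im[150:350,220:400,::-1],None,fx=3,fy=3))
circ('teether',e[:2],33,e[2]-6,e[2]+14);circ('post',(493.5,-83),20,40,62)
E
```

```text
t 32.48 pos [494.8 -82.6 103.7] yaw 9.5 tilt [-3.e-04  2.e-04 -1.e+00] shares [-0.0006 -0.0019  0.1594] turn 0.0002 w 59.4 q [-0.23 -0.17  1.69  0.    1.62 -0.4 ]
teether top 52 enc 488.3 -57.4 16.6 mean [487.4 -56.8 112.4] zmax 116.4
teether side 548 enc 494.7 -83.4 31.5 mean [495.9 -87.9 109.6] zmax 113.9
post top 0
post side 46 enc 493.8 -84.4 7.0 mean [493.3 -86.2  48.8] zmax 54.3
```

View pics/s8.png

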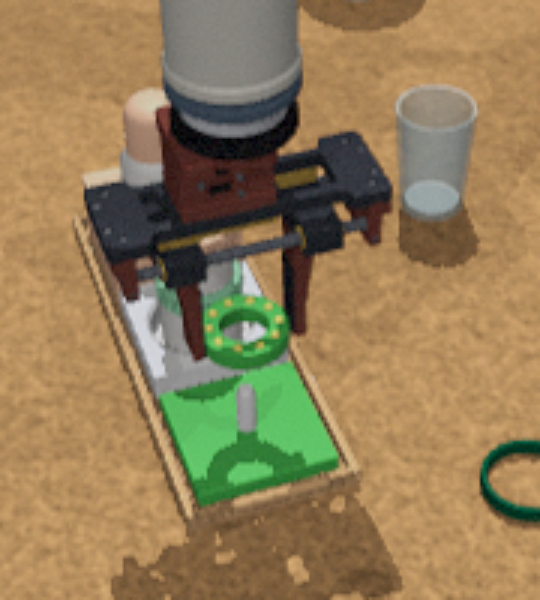

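The ring at (246,330) is directly above the post at (247,405), with an offset of about 1 mm. I'll lower it with that correction.

Emit:
servo_tool(
  commands="-0.0018 -0.0019 0.02 0;-0.0018 -0.0019 0.06 0;-0.0018 -0.0019 0.1 0;-0.0018 -0.0019 0.13 0;-0.0018 -0.0019 0.14 0",
)

```text
clock: 33.2
eef_pos: [492.6, -83.7, 31.9]
ee_rot: [-0.001, 0.646, 0.763, -0.001]
ft_force: [0.2, -0.6, -0.9]
gripper_width: 59.0
finger_force: 30.0
```

Emit:
servo_tool(
  commands="0 0 0.004 0;0 0 0.008 0;0 0 0.011 0;0 0 0.013 0;0 0 0.014 0",
)

```text
clock: 33.83
eef_pos: [493.6, -84.0, 27.0]
ee_rot: [0.0, 0.646, 0.763, 0.0]
ft_force: [0.5, -1.1, -0.3]
gripper_width: 59.2
finger_force: 30.0
```

Emit:
servo_tool(
  commands="0 0 0.001 0;0 0 0.002 0;0 0 0.003 0;0 0 0.003 0",
)

```text
clock: 34.33
eef_pos: [493.6, -83.9, 25.4]
ee_rot: [-0.0, 0.646, 0.763, 0.0]
ft_force: [1.0, -0.3, -0.6]
gripper_width: 59.5
finger_force: 30.0
```

Emit:
servo_tool(
  commands="0 0 0.001 0;0 0 0.002 0;0 0 0.003 0;0 0 0.003 0",
)

```text
clock: 34.83
eef_pos: [493.6, -83.9, 23.9]
ee_rot: [-0.0, 0.646, 0.763, 0.0]
ft_force: [0.8, -0.9, -1.1]
gripper_width: 59.1
finger_force: 30.0
```

Emit:
servo_tool(
  commands="0 0 0.0005 0;0 0 0.001 0;0 0 0.001 0",
)

```text
clock: 35.2
eef_pos: [493.6, -84.0, 23.8]
ee_rot: [0.0, 0.646, 0.763, -0.0]
ft_force: [-2.4, 0.8, 5.6]
gripper_width: 59.4
finger_force: 30.0
```

Emit:
servo_tool(
  commands="0 0 0 0;0 0 0 0;0 0 0 0;0 0 0 0",
  grip=0.95,
)

```text
clock: 35.7
eef_pos: [493.5, -84.0, 23.2]
ee_rot: [-0.0, 0.646, 0.763, -0.0]
ft_force: [0.1, -0.0, -0.1]
gripper_width: 83.4
finger_force: 0.0
```

Emit:
servo_tool(
  commands="0 0 -0.02 0;0 0 -0.08 0;0 0 -0.16 0;0 0 -0.24 0;0 0 -0.3 0",
)

```text
clock: 36.33
eef_pos: [494.0, -84.0, 176.4]
ee_rot: [0.001, 0.646, 0.763, 0.001]
ft_force: [0.3, -0.4, -0.8]
gripper_width: 83.2
finger_force: 0.0
```

Emit:
servo_tool(
  commands="0 0 -0.05 0;0 0 -0.05 0;0 0 -0.05 0",
)

```text
clock: 36.7
eef_pos: [493.3, -83.9, 197.5]
ee_rot: [-0.0, 0.646, 0.763, -0.0]
ft_force: [-0.3, -1.0, -1.1]
gripper_width: 83.6
finger_force: 0.0
```

```bash
python3 - <<'E'
from m import *
for n in P: P[n]=pts(n,snap(n)[1])
im=np.load('/tmp/side.npz')['im'];cv2.imwrite('pics/s9.png',im[:,:,::-1])
circ('teether',(493.7,-83.5),40,29,42);circ('post',(493.5,-83),20,44,62);circ('small',(475.8,24),40,112,126);circ('bottle',(458.5,130),45,125,158)
for nm,u,v,z,z0,z1 in[('tumbler',233,172,95,60,100),('lotion',480,280,135,128,142),('bangle',377,187,12,6,20)]:
    circ(nm,ray('top',u,v,z)[:2],55,z0,z1)
print(manip.state()['eef_pos'],manip.state()['qd'].round(3))
E
```

```text
teether top 152 enc 492.7 -70.3 26.3 mean [491.7 -64.3  33.1] zmax 35.9
teether side 369 enc 493.2 -84.7 30.6 mean [493.7 -87.7  32.4] zmax 35.6
post top 0
post side 36 enc 493.5 -84.2 7.8 mean [493.4 -85.7  50.7] zmax 54.8
small top 557 enc 476.1 25.4 27.8 mean [476.   26.1 117.2] zmax 120.1
small side 287 enc 475.3 23.2 28.9 mean [480.   20.8 115.8] zmax 118.0
bottle top 413 enc 458.9 133.8 21.9 mean [457.9 131.7 146.3] zmax 152.1
bottle side 25 enc 474.1 119.8 7.8 mean [474.8 119.9 134.9] zmax 140.8
tumbler top 443 enc 683.4 161.9 33.2 mean [686.3 163.2  82.9] zmax 95.5
tumbler side 591 enc 683.0 159.5 34.8 mean [683.  158.2  79.2] zmax 93.3
lotion top 341 enc 451.5 -337.4 20.1 mean [ 451.4 -336.8  134.5] zmax 137.3
lotion side 465 enc 451.2 -339.3 21.0 mean [ 450.6 -340.7  132.9] zmax 135.0
bangle top 43 enc 700.1 -159.9 19.8 mean [ 702.6 -160.3   11.1] zmax 14.3
bangle side 227 enc 675.8 -156.7 34.9 mean [ 673.9 -156.8    9.2] zmax 11.9
[493.00564773 -83.83942516 196.76064012] [0.001 0.    0.001 0.001 0.001 0.   ]
```

View pics/s9.png

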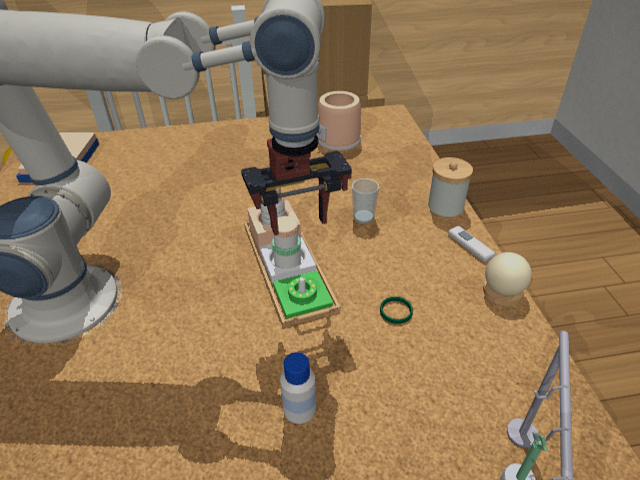

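The teether lies flat over the post at (302,290). The pots are stacked at (287,248), the bottle is in its well, the look-alikes and tumbler haven't moved, and the gripper is clear. I'll hand the job in.

```bash
python3 -c "
from cell import manip; print(manip.sign_off())"
```

```text
the job is handed in; nothing more can be done
None
```

The caddy is packed in the order asked and handed in at about 37 s: bottle in its well, small pot stacked on the large one, teether flat over the post, and the look-alikes and tumbler left where they stood.

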